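# Slide a captive nut into its pocket and press it home

### The arm

A 7-joint arm with a two-finger parallel gripper is mounted at the origin on the work surface. World frame = base frame: x ahead of the robot, y to its left, z up, the work surface at z = 0. Lengths are in m, angles in rad, forces in N, time in s.
With the tool pointing down it reaches from about 0.4 to 0.9 m from the base axis. Payload 5.5 kg.
Tool frame: the origin (TCP) lies at the very end of the fingers, on their centre line; the grasp point (between the pads) lies 19 mm behind it (arm.grip_depth is the z of the grasp point in the tool frame, in m); z points along the fingers, y is the direction in which the jaws open and shut (so a half turn about z gives the same grasp; the last joint's range is limited). The gripper opens to 92 mm and grips with 3 to 60 N. Pads are 19 mm wide; open, the fingers measure 130 mm over their backs; the gripper's body (75 mm by 190 mm) begins 47 mm behind the grasp point.
Start: joints at [1.368, 0.501, -0.427, 1.55, 0.221, 1.138, -0.21], TCP at [0.292, -0.581, 0.227] pointing down, gripper open.
Joint ranges: [-2.88, 2.88], [-0.31, 2.03], [-1.54, 1.56], [0.2, 2.42], [-1.41, 4.55], [0.19, 2.02], [-2.57, 2.57]. Speed limits (rad/s): [2.57, 2.57, 3.14, 3.14, 3.14, 3.14, 3.14].

### API

Orientations are given as [roll, pitch, yaw] about the fixed x, y, z axes, in that order (R = Rz(yaw) Ry(pitch) Rx(roll)).
In Python, from bench import telemetry, get_image, workorder, arm gives the robot as it stands.
- The arm moves only by the tool play_rows, never from a script. Its argument "series" is a list of rows, each a list of 3 entries, a list of its own where there are three numbers: the shift along the world's x, y, z in cm, then the turn, a rotation vector about the world's x, y, z in degrees, then the closure in counts, from 0 (fully open) to 255 (shut). In form: [[[dx, dy, dz], [wx, wy, wz], jaw], ...]. A call has 1 to 20 rows; each row is the pose to reach, as a shift and turn from the pose commanded when the call began; what a row does not reach only later rows make up. A row lasts 1/8 s, in which the tool goes at most 62.5 mm and 10.7 degrees, less where a joint would pass 70% of its speed; a pose out of reach is approached as far as the arm can. A call with a gripper value outside its range is refused whole. The fingers move at their own pace and stop on an object; the grip force is fixed at half the most. Time passes only in rows, so rows that repeat a pose let the fingers close. It gives the time, the measured TCP pose, the force and the opening at its end, in the units of the state.
- telemetry.observe(): the state, without advancing time (a new reading comes with each control period).
- get_image(name): name is "scene" or "top" or "wrist"; returns a dict with "frame" (400x640x3 uint8, red, green, blue), "depth" (400x640 float32, m along the optical axis (not along the pixel's ray), 0 where there is no reading), "fx", "fy", "cx", "cy" (pixels), "dist" ([k1, k2, p1, p2, k3] as OpenCV has them; the pictures are not rectified), "world_from_camera" (4x4, takes a point from camera to world coordinates). Camera axes: x right, y down, z forward; pixel columns grow to the right and rows downward; lengths in m; the calibration is good to about 2 mm. A picture is of the moment at which its call begins.
- workorder.finish_job(): hands the job in, once; it reports no verdict.
The state is a dict: "t": time; "q": joint angles; "qvel": joint speeds; "tau": joint torques, N m; "tool_pos": TCP position; "eef_rot": TCP orientation; "wrist_force": force on the tool from outside, world axes, zero at the start; "wrist_torque": the same for the moment, N m; "grip_width": finger opening in m.
Only numpy, scipy, OpenCV 4.12 (cv2) and the standard library are available. Lean on these libraries where they do the work, as an engineer would, in place of code of your own. Each camera call takes 0.05 s, during which the arm holds its last target. There are 200 camera calls.

### The job

Nudge the loose brass nut across the aluminium plate in the yellow-railed fixture, sliding it and never picking it up, until it drops into the plate's round pocket. Then press it straight down until it is fully home, its top flush with the plate, and let go. Be gentle, never bearing on the nut with more than about 20 N, and leave the spare steel nut, the drives and everything else where they lie.

Things in the scene. Friction and masses are not known exactly. Their poses are not given: they have to be found in the camera images.
- fixture: Fixed fixture on the blue mat: dark base 310 x 184 x 6 mm, a yellow rail 27 mm high along each long side (inner faces at y = -78 and +78 mm). Origin: centre of its underside, on the table; x runs along the rails, z up. A bare aluminium plate, 210 x 150 x 16 mm, is clamped between the rails, its smooth flat top at z = 22 mm.
- fixture_lane (a point): Point of the fixture at x = 40, y = 0, z = 22 mm, level with the plate's top, axes as the fixture's: the middle of the stretch where the plate's one round pocket may be. The plate was laid in by hand: the pocket's centre is on the line y = 0 but anywhere from 25 mm behind to 25 mm ahead of this point along x, not measured. Plate ends: 170 mm behind the pocket, 40 mm ahead.
- fixture_pocket (a point): Point at x = 40, y = 0, z = 10 mm of the fixture, level with the floor of the pocket when fully down. The pocket is 32 mm wide, chamfered 1.5 mm; its dark floor starts 4 to 5 mm below the plate's top, so a nut drops that far, has up to 2 mm of play and stops sliding. The floor is held by friction: it yields at 5 to 7 N, sinks to a hard stop 12 mm below the plate's top and stays there.
- nut_center (a point): Centre of the loose round brass nut, ridged sides, 28 mm in diameter, 12 mm thick, about 55 g, lying flat, z up. Starts on the plate at fixture x = -90 to -60, y = -25 to 25 mm. Its fixture z is 28 mm on the plate, 23 to 24 dropped in the pocket (top 7 to 8 mm proud), 16 fully home. It slides under less than 1 N; once dropped, the pocket's wall stops it and a push rises at once.
- spare_nut_center (a point): Centre of the spare steel nut, same size as the brass one, lying on the fixture's dark base beyond the plate's +x end. To be left alone.
- drive_a: Hard drive with a green stripe, 147 x 102 x 26 mm, loose on the table; origin at the centre of its underside. Leave alone.
- drive_b: Hard drive with a blue stripe, 147 x 102 x 26 mm, loose; origin at the centre of its underside. Leave alone.
- screwdriver: Red-handled screwdriver, 190 mm long, lying loose; origin under its middle. Leave alone.
- bottle: Amber bottle, 56 mm wide, 95 mm high, standing; origin at the centre of its underside. Leave alone.
- mouse: Black computer mouse, about 80 x 64 x 34 mm; origin under it. Leave alone.
- pliers: Pliers with red handles, about 170 mm long, 16 mm high, lying; origin at the pivot, on the table. Leave alone.
- card_tray: Black tray of memory cards, 80 x 260 x 16 mm; origin at the centre of its underside. Leave alone.

How it is judged:
On the way, in this order (a step that is already met when the one before it is completed fails the run):
1. the nut has slid across and dropped into the pocket (x of nut_center in the frame of fixture between 0.009 and 0.071 m and y of nut_center in the frame of fixture between -0.006 and 0.006 m and z of nut_center in the frame of fixture below 0.0255 m), for 0.2 s.
2. the nut is pressed fully home, flush with the plate (x of nut_center in the frame of fixture between 0.009 and 0.071 m and y of nut_center in the frame of fixture between -0.006 and 0.006 m and z of nut_center in the frame of fixture below 0.0174 m and angle between nut_center's own z axis and vertical below 0.12 rad), for 0.2 s.
At the end, for the whole second after the job is handed in: The brass nut lies level in the plate's pocket with its top flush (less than 1.4 mm proud of the plate's top), at rest and released (all of step 2 and linear speed of nut below 0.01 m/s and contact force between the fingers and nut below 0.1 N); the robot touches nothing.
It fails at once if the nut is picked up or tipped on edge (its centre more than 6 mm above where it lay on the plate) (z of nut_center in the frame of fixture above 0.034 m).
It fails at once if the fingers bear on the nut with more than 22 N (contact force between the fingers and nut above 22 N).
It fails at once if the spare nut is moved by more than 10 mm (distance of spare_nut_center from where it was at the start of the episode above 0.01 m).
It fails at once if a drive, tool, bottle, mouse, pliers or the card tray is moved by more than 20 mm (distance of any of drive_a, drive_b, screwdriver, bottle, mouse, pliers, card_tray from where it was at the start of the episode above 0.02 m).
It also fails if it takes over 48 s, if anything falls off the work surface, if the arm or the gripper's body presses on something with over 40 N, if the wrist force passes 120 N, or if a joint passes its speed limit or range.

## Working session

There is one attempt and no reset: what is moved stays moved. The work goes in short steps, Python scripts to look and compute and a tool call to move; the robot and the scene stay as the last step left them, time stands still between calls to the robot, and variables do not carry over. Pictures are saved under pics/ and viewed, about 8 in all and at most 12, crops included, and the job is handed in when it is done.

Besides the shell and the picture viewer there is one more tool, called after "Emit:" in YAML: its name, and indented under it one key for each argument. play_rows: Moves the arm, as the interface text tells. Its arguments: {"type":"object","properties":{"series":{"type":"array"}},"required":["series"]}

```bash
mkdir -p pics; ls
cat > h.py <<'E'
import numpy as np, cv2
from bench import telemetry, get_image, workorder, arm
def K(im): return np.array([[im['fx'],0,im['cx']],[0,im['fy'],im['cy']],[0,0,1.]]), np.array(im['dist'],float)
def ray(im,uv,z):
    k,d=K(im); p=cv2.undistortPoints(np.array(uv,float).reshape(-1,1,2),k,d).reshape(-1,2)
    T=np.array(im['world_from_camera']); r=np.c_[p,np.ones(len(p))]@T[:3,:3].T; o=T[:3,3]
    return o+r*((z-o[2])/r[:,2])[:,None]
def proj(im,X):
    k,d=K(im); T=np.linalg.inv(np.array(im['world_from_camera']))
    return cv2.projectPoints(np.array(X,float).reshape(-1,1,3),cv2.Rodrigues(T[:3,:3])[0],T[:3,3],k,d)[0].reshape(-1,2)
def save(im,n,crop=None,s=1):
    f=im['frame'][...,::-1]
    if crop: a,b,c,d=crop; f=f[b:d,a:c]
    cv2.imwrite('pics/'+n+'.png',cv2.resize(f,None,fx=s,fy=s,interpolation=cv2.INTER_CUBIC))
E
python3 - <<'E'
from h import *
im=get_image('top'); save(im,'top0')
import pickle; pickle.dump(im,open('top0.pkl','wb'))
print(np.round(im['world_from_camera'],3).tolist(),im['fx'],im['dist'])
s=telemetry.observe(); print({k:np.round(v,3).tolist() for k,v in s.items()})
E
```

```text
pics
[[-0.02, -0.996, 0.087, 0.457], [-1.0, 0.022, 0.016, -0.021], [-0.018, -0.086, -0.996, 1.235], [0.0, 0.0, 0.0, 1.0]] 454.71436206415325 [0.00689694 0.         0.         0.         0.        ]
{'t': 0.05, 'q': [1.368, 0.502, -0.427, 1.551, 0.221, 1.138, -0.21], 'qvel': [0.001, -0.002, -0.001, -0.0, 0.001, 0.001, 0.0], 'tau': [-0.008, -56.834, -5.843, -28.019, -0.069, 0.025, 0.0], 'tool_pos': [0.292, -0.58, 0.226], 'eef_rot': [-3.14, -0.0, 0.466], 'wrist_force': [-0.406, -0.117, -0.049], 'wrist_torque': [-0.03, 0.033, -0.029], 'grip_width': 0.092}
```

View pics/top0.png

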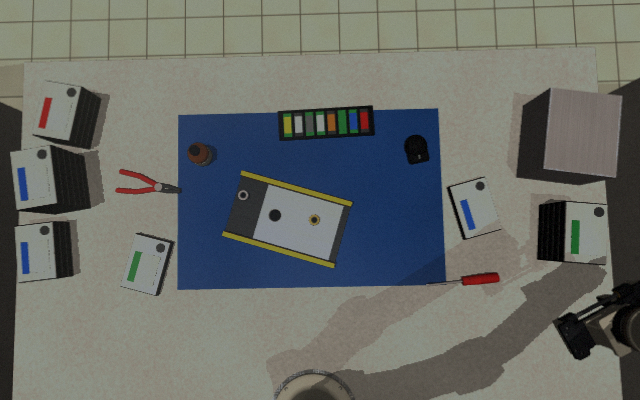

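The top view shows the fixture turned a little, with its +x end to the left. The pocket is at about (275,215), the brass nut at (314,219) and the spare nut at (243,195). The arm is at the lower right.

Run:
```python
from h import *
import pickle
im=pickle.load(open('top0.pkl','rb')); f=im['frame']; hsv=cv2.cvtColor(f,cv2.COLOR_RGB2HSV)
roi=np.zeros(f.shape[:2],bool); roi[160:280,210:365]=1
m=(roi&(hsv[...,0]>22)&(hsv[...,0]<34)&(hsv[...,1]>150)&(hsv[...,2]>90)).astype(np.uint8)
n,l,st,c=cv2.connectedComponentsWithStats(m)
cs=[]
for i in range(1,n):
    if st[i,4]<80: continue
    v,u=np.where(l==i); P=ray(im,np.c_[u,v],0.027)[:,:2]
    r=cv2.minAreaRect((P*1000).astype(np.float32)); 
    d=np.linalg.svd(P-P.mean(0),full_matrices=False)[2][0]
    print(st[i],r,np.degrees(np.arctan2(d[1],d[0]))); cs.append((r[0],d))
C=np.mean([c[0] for c in cs],0)/1000; d=sum(c[1]*np.sign(c[1][1]) for c in cs); d/=np.linalg.norm(d)
yaw=np.arctan2(d[1],d[0]); R=np.array([[d[0],-d[1]],[d[1],d[0]]]); print('C',C,'yaw',np.degrees(yaw))
def F(p): return (p[:,:2]-C)@R*1000
# pocket, nut, spare
g=f.astype(int).sum(2)
pk=np.zeros_like(roi); pk[205:226,264:286]=1; v,u=np.where(pk&(g<250)); p=ray(im,np.c_[u,v],0.022); print('pocket n',len(u),u.mean(),v.mean(),F(p).mean(0),np.ptp(F(p),0))
b=np.zeros_like(roi); b[208:231,303:326]=1; mm=b&(hsv[...,1]>70); v,u=np.where(mm); p=ray(im,np.c_[u,v],0.034); print('nut',len(u),u.mean(),v.mean(),F(p).mean(0),np.ptp(F(p),0),p.mean(0))
print('spare',F(ray(im,[[243,195.5]],0.018)))
np.savez('fix.npz',C=C,yaw=yaw)
save(im,'crop0',(205,155,370,280),4)
```

```text
[241 171 111  35 532] ((594.4307250976562, 32.13798522949219), (306.1375427246094, 12.221595764160156), 72.74227142333984) -107.25690338799664
[223 231 111  37 529] ((432.5894775390625, 83.27619171142578), (306.5536804199219, 12.403397560119629), 72.7084732055664) -107.3346763009838
C [0.5135101  0.05770709] yaw 72.70421015550978
pocket n 116 274.4655172413793 214.82758620689654 [3.47522402e+01 1.59613963e-02] [31.3325003 30.7739943]
nut 60 313.7 219.5 [-69.68354108 -16.6047228 ] [26.82916884 25.75656936] [ 0.50864676 -0.01376221  0.034     ]
spare [[131.57581962 -26.51981424]]
```

View pics/crop0.png

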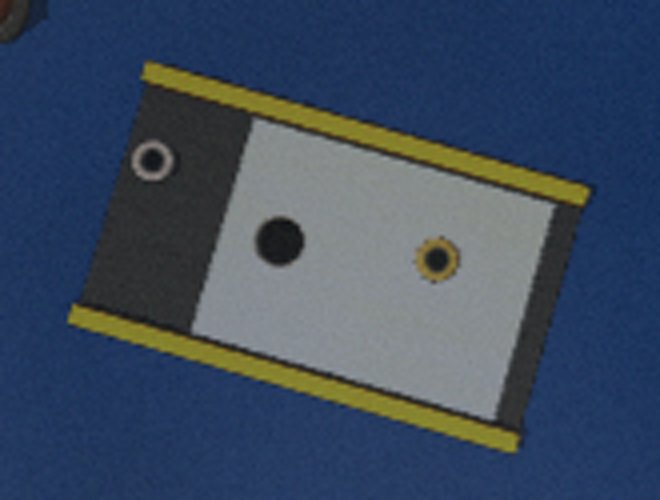

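Fixture origin is (0.5135, 0.0577) with yaw 72.7°, and the rails are 169.7 mm apart (170 expected). In fixture coordinates the pocket is at x≈34.8, y≈0, and the nut is at (-69.7, -16.6); both are inside their stated ranges. I'll push with both fingertips about 18 mm apart, cradling the nut, along a heading of 81.7°. First I'll go behind and above it for a closer look.

Emit:
play_rows:
  series:
    - [[0,0,1],[0,0,0],100]
    - [[21.2,53,0],[0,0,55],205]
    - [[21.2,53,0],[0,0,55],205]
    - [[21.2,53,0],[0,0,55],205]
    - [[21.2,53,0],[0,0,55],205]
    - [[21.2,53,0],[0,0,55],205]
    - [[21.2,53,0],[0,0,55],205]
    - [[21.2,53,0],[0,0,55],205]
    - [[21.2,53,0],[0,0,55],205]
    - [[21.2,53,0],[0,0,55],205]
    - [[21.2,53,0],[0,0,55],205]
    - [[21.2,53,0],[0,0,55],205]
    - [[21.2,53,0],[0,0,55],205]
    - [[21.2,53,0],[0,0,55],205]
    - [[21.2,53,0],[0,0,55],205]
    - [[21.2,53,0],[0,0,55],205]

```text
t: 2.05
tool_pos: [0.5039, -0.0513, 0.2267]
eef_rot: [-3.142, 0.0, 1.425]
wrist_force: [-0.1, -0.8, 0.2]
grip_width: 0.0179
```

Run:
```python
from h import *
im=get_image('wrist'); save(im,'w0'); import pickle; pickle.dump(im,open('w0.pkl','wb'))
s=telemetry.observe(); print({k:np.round(s[k],4).tolist() for k in s if k not in('tau','qvel')}); print(np.round(im['world_from_camera'],3).tolist())
z=np.load('fix.npz'); C,y=z['C'],float(z['yaw']); R=np.array([[np.cos(y),-np.sin(y)],[np.sin(y),np.cos(y)]])
for n,p,h in(('pocket',(34.8,0),.022),('nut',(-69.7,-16.6),.034)): print(n,proj(im,np.r_[C+R@np.array(p)/1000,h]))
```

```text
{'t': 2.1, 'q': [0.7802, 0.3203, -0.869, 1.8954, 0.2805, 1.0525, -0.3504], 'tool_pos': [0.5039, -0.0512, 0.2268], 'eef_rot': [3.1415, 0.0001, 1.425], 'wrist_force': [-0.7548, -0.4827, 0.1445], 'wrist_torque': [0.0082, -0.0834, -0.0165], 'grip_width': 0.0184}
[[0.989, -0.139, -0.041, 0.516], [-0.145, -0.95, -0.275, 0.023], [-0.001, 0.278, -0.961, 0.385], [0.0, 0.0, 0.0, 1.0]]
pocket [[313.11134576  27.05205493]]
nut [[313.30239697 135.86980365]]
```

View pics/w0.png

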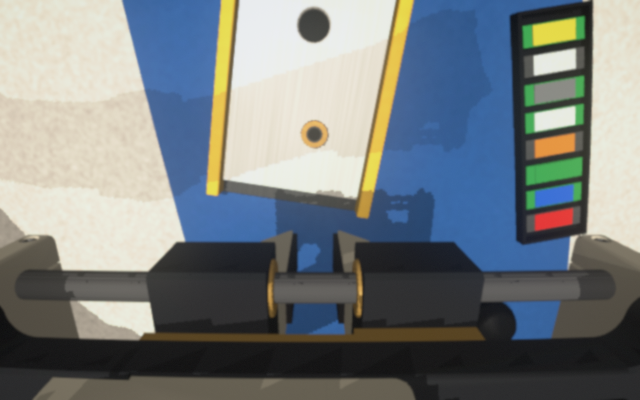

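In the wrist view the pocket is at (313,25) and the nut at (314,134), within 2 px of the predictions. The fingers are at about (315,270), lined up with both. Next I'll measure nut and pocket from this picture.

Run:
```python
from h import *
import pickle
im=pickle.load(open('w0.pkl','rb')); f=im['frame']; hsv=cv2.cvtColor(f,cv2.COLOR_RGB2HSV); g=f.astype(int).sum(2)
def cen(m,box,z):
    k=np.zeros(g.shape,bool); k[box[1]:box[3],box[0]:box[2]]=1; u8=(m&k).astype(np.uint8)
    c=max(cv2.findContours(u8,cv2.RETR_EXTERNAL,cv2.CHAIN_APPROX_NONE)[0],key=cv2.contourArea)
    P=ray(im,c.reshape(-1,2),z); e=cv2.fitEllipse((P[:,:2]*1000).astype(np.float32)); return e
n=cen((hsv[...,1]>90),(295,115,335,153),.033); p=cen(g<330,(292,3,336,48),.022); print(n,p)
d=np.array(p[0])-n[0]; print('dist',np.hypot(*d),'head',np.degrees(np.arctan2(d[1],d[0])))
h=d/np.hypot(*d)
for q,nm in((n,'nut'),(p,'pocket')): print(nm,'TCP contact',np.array(q[0])-20.2*h)
print(h)
```

```text
((509.70428466796875, -11.918156623840332), (25.87092399597168, 26.634521484375), 21.350282669067383) ((524.4359741210938, 92.73064422607422), (29.03883171081543, 29.441347122192383), 11.30301284790039)
dist 105.6806235478784 head 81.98697540473657
nut TCP contact [506.88844088 -31.92093203]
pocket TCP contact [521.62013034  72.72786882]
[0.13939821 0.99023641]
```

Emit:
play_rows:
  series:
    - [[0,0,-5],[0,0,0],205]
    - [[0,0,-10],[0,0,0],205]
    - [[0,0,-15],[0,0,0],205]
    - [[0,0,-18],[0,0,0],205]
    - [[0,0,-19.5],[0,0,0],205]
    - [[0,0,-20.1],[0,0,0],205]
    - [[0,0,-20.1],[0,0,0],205]
    - [[0,0,-20.1],[0,0,0],205]

```text
t: 3.1
tool_pos: [0.505, -0.0509, 0.0269]
eef_rot: [3.139, 0.0, 1.426]
wrist_force: [0.9, -0.2, -0.2]
grip_width: 0.0182
```

Emit:
play_rows:
  series:
    - [[0.07,0.5,0],[0,0,0],205]
    - [[0.14,1.0,0],[0,0,0],205]
    - [[0.2,1.4,0],[0,0,0],205]
    - [[0.25,1.7,0],[0,0,0],205]
    - [[0.28,2.0,0],[0,0,0],205]
    - [[0.34,2.4,0],[0,0,0],205]
    - [[0.41,2.9,0],[0,0,0],205]
    - [[0.48,3.4,0],[0,0,0],205]
    - [[0.56,4.0,0],[0,0,0],205]
    - [[0.65,4.6,0],[0,0,0],205]
    - [[0.74,5.2,0],[0,0,0],205]
    - [[0.82,5.8,0],[0,0,0],205]
    - [[0.91,6.4,0],[0,0,0],205]
    - [[0.99,7.0,0],[0,0,0],205]
    - [[1.08,7.6,0],[0,0,0],205]
    - [[1.16,8.2,0],[0,0,0],205]
    - [[1.25,8.8,0],[0,0,0],205]
    - [[1.32,9.3,0],[0,0,0],205]
    - [[1.38,9.7,0],[0,0,0],205]
    - [[1.4,9.9,0],[0,0,0],205]

```text
t: 5.6
tool_pos: [0.518, 0.0486, 0.0257]
eef_rot: [3.142, -0.0, 1.426]
wrist_force: [-0.1, -0.2, -0.5]
grip_width: 0.0181
```

Run:
```python
from h import *
im=get_image('wrist'); a=get_image('top'); 
f=np.hstack([cv2.resize(im['frame'][:300,160:480],(480,450)),cv2.resize(a['frame'][170:270,225:295],(315,450))])
save({'frame':f},'w1')
```

```text
(no output)
```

View pics/w1.png

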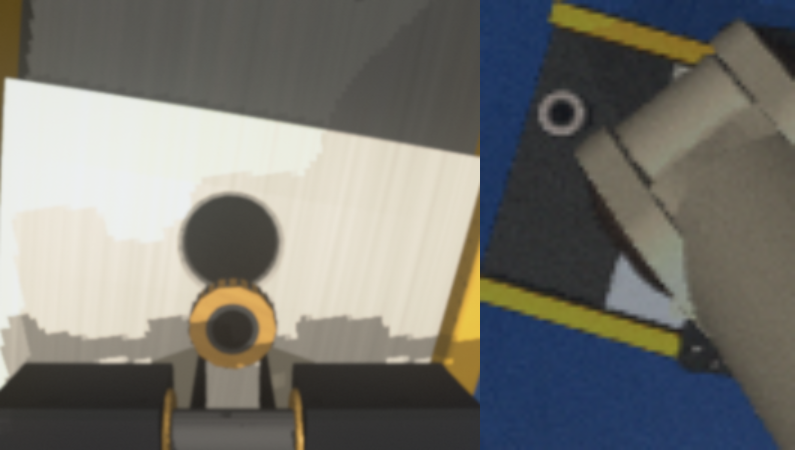

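The wrist view (left panel) shows the nut cradled at (233,325), directly in line behind the pocket at (230,240). In the top view the spare nut hasn't moved. I'll measure the remaining distance.

```bash
cat >> h.py <<'E'
def cen(im,m,box,z):
    k=np.zeros(m.shape,bool); k[box[1]:box[3],box[0]:box[2]]=1
    c=max(cv2.findContours((m&k).astype(np.uint8),cv2.RETR_EXTERNAL,cv2.CHAIN_APPROX_NONE)[0],key=cv2.contourArea)
    P=ray(im,cv2.convexHull(c).reshape(-1,2),z); return cv2.fitEllipse((P[:,:2]*1000).astype(np.float32))
E
python3 - <<'E'
from h import *
im=get_image('wrist'); f=im['frame']; hsv=cv2.cvtColor(f,cv2.COLOR_RGB2HSV); g=f.astype(int).sum(2)
n=cen(im,(hsv[...,1]>100)&(hsv[...,2]>110),(280,188,350,247),.034); print('nut',n)
# pocket far/upper rim only
k=np.zeros(g.shape,np.uint8); k[125:178,275:352]=(g<300)[125:178,275:352]
c=max(cv2.findContours(k,cv2.RETR_EXTERNAL,cv2.CHAIN_APPROX_NONE)[0],key=cv2.contourArea).reshape(-1,2); c=c[c[:,1]<174]
P=ray(im,c,.022)[:,:2]*1000; e=cv2.minEnclosingCircle(P.astype(np.float32)); print('pocket',cv2.fitEllipse(P.astype(np.float32)),e)
print(telemetry.observe()['tool_pos'])
E
```

```text
nut ((521.8582763671875, 69.88716888427734), (27.029104232788086, 28.615928649902344), 175.6663055419922)
pocket ((524.7615356445312, 93.65348815917969), (29.61882209777832, 29.807952880859375), 133.92506408691406) ((524.7601318359375, 93.72843170166016), 15.094215393066406)
[0.51797019 0.04830492 0.02572138]
```

Emit:
play_rows:
  series:
    - [[0.03,0.2,0],[0,0,0],205]
    - [[0.05,0.4,0],[0,0,0],205]
    - [[0.08,0.6,0],[0,0,0],205]
    - [[0.11,0.8,0],[0,0,0],205]
    - [[0.13,1.0,0],[0,0,0],205]
    - [[0.16,1.2,0],[0,0,0],205]
    - [[0.18,1.4,0],[0,0,0],205]
    - [[0.2,1.6,0],[0,0,0],205]
    - [[0.22,1.75,0],[0,0,0],205]
    - [[0.23,1.85,0],[0,0,0],205]
    - [[0.24,1.95,0],[0,0,0],205]
    - [[0.25,2.0,0],[0,0,0],205]

```text
t: 7.25
tool_pos: [0.5204, 0.0683, 0.0257]
eef_rot: [-3.141, -0.0, 1.426]
wrist_force: [-0.9, -0.3, -0.1]
grip_width: 0.0182
```

```bash
cat > m.py <<'E'
from h import *
im=get_image('wrist'); f=im['frame']; hsv=cv2.cvtColor(f,cv2.COLOR_RGB2HSV)
for z in(.034,.0295): print('nut',z,cen(im,(hsv[...,1]>100)&(hsv[...,2]>110),(280,188,350,247),z))
s=telemetry.observe(); print(s['tool_pos'],s['wrist_force'])
d=im['depth']; T=np.array(im['world_from_camera'])
v,u=np.mgrid[190:245,285:345]; k,dd=K(im); p=cv2.undistortPoints(np.c_[u.ravel(),v.ravel()].astype(float).reshape(-1,1,2),k,dd).reshape(-1,2); Z=d[190:245,285:345].ravel()
X=(np.c_[p,np.ones(len(p))]*Z[:,None])@T[:3,:3].T+T[:3,3]
m=((hsv[...,1]>100)&(hsv[...,2]>110))[190:245,285:345].ravel()&(Z>0); print('nut top z pct',np.percentile(X[m,2],[10,25,50,75,90]))
E
python3 m.py
```

```text
nut 0.034 ((524.51318359375, 90.9380874633789), (27.214839935302734, 28.852262496948242), 171.78582763671875)
nut 0.0295 ((524.2802124023438, 89.37763214111328), (28.03242301940918, 29.71902847290039), 171.7865447998047)
[0.52040822 0.06840053 0.02570157] [ 0.37724342 -0.25935813  0.48988808]
nut top z pct [0.0295787  0.03053466 0.03240111 0.03432189 0.03522359]
```

Emit:
play_rows:
  series:
    - [[0.01,0.05,0],[0,0,0],205]
    - [[0.01,0.1,0],[0,0,0],205]
    - [[0.02,0.15,0],[0,0,0],205]
    - [[0.02,0.15,0],[0,0,0],205]

```text
t: 7.8
tool_pos: [0.5207, 0.0698, 0.0257]
eef_rot: [-3.142, -0.0, 1.426]
wrist_force: [-0.9, 0.4, -0.4]
grip_width: 0.0182
```

```bash
python3 m.py
```

```text
nut 0.034 ((524.606201171875, 92.25489044189453), (27.33550453186035, 28.483654022216797), 171.50401306152344)
nut 0.0295 ((524.369140625, 90.68936920166016), (28.156461715698242, 29.33911895751953), 171.5042266845703)
[0.52066077 0.06980239 0.0257317 ] [-0.26756158  0.49656204 -0.34502917]
nut top z pct [0.02946109 0.03038036 0.03191576 0.03354893 0.03441659]
```

Emit:
play_rows:
  series:
    - [[0.01,0.05,0],[0,0,0],205]
    - [[0.01,0.1,0],[0,0,0],205]
    - [[0.02,0.15,0],[0,0,0],205]
    - [[0.02,0.15,0],[0,0,0],205]

```text
t: 8.35
tool_pos: [0.5209, 0.0714, 0.0257]
eef_rot: [3.142, -0.0, 1.426]
wrist_force: [1.0, -0.0, 0.7]
grip_width: 0.0181
```

```bash
python3 m.py
```

```text
nut 0.034 ((524.959228515625, 94.19742584228516), (26.651277542114258, 28.088876724243164), 177.75328063964844)
nut 0.0295 ((524.7265014648438, 92.64521026611328), (27.45168113708496, 28.932472229003906), 177.75355529785156)
[0.5209141  0.07129873 0.02575878] [-0.0553671  -0.55776114  0.5742238 ]
nut top z pct [0.02837425 0.02886185 0.02930748 0.02973668 0.0301211 ]
```

The depth of the nut's top is now a tight 29.3 mm, down from about 34, so it has dropped in. I'll back off, lift and take a look.

Emit:
play_rows:
  series:
    - [[-0.07,-0.5,0],[0,0,0],205]
    - [[-0.21,-1.5,0],[0,0,0],205]
    - [[-0.28,-2.0,1.5],[0,0,0],205]
    - [[-0.28,-2.0,5],[0,0,0],255]
    - [[-0.28,-2.0,5],[0,0,0],255]
    - [[-0.28,-2.0,5],[0,0,0],255]
    - [[-0.28,-2.0,5],[0,0,0],255]

```text
t: 9.28
tool_pos: [0.5174, 0.0509, 0.0751]
eef_rot: [-3.14, 0.0, 1.426]
wrist_force: [-0.4, -0.9, -0.9]
grip_width: 0.0002
```

Run:
```python
from h import *
im=get_image('wrist'); save(im,'w2',(200,80,440,270),3)
T=np.array(im['world_from_camera']); s=telemetry.observe(); print(s['tool_pos'],s['grip_width'],s['wrist_force'])
f=im['frame']; hsv=cv2.cvtColor(f,cv2.COLOR_RGB2HSV); m=(hsv[...,1]>100)&(hsv[...,2]>90); m[:80]=0;m[270:]=0;m[:,:240]=0;m[:,400:]=0
n,l,st,c=cv2.connectedComponentsWithStats(m.astype(np.uint8))
for i in range(1,n):
    if st[i,4]>300:
        print(st[i],c[i],'at .0295',cen(im,l==i,(0,0,640,400),.0295)); Z=np.median(im['depth'][l==i]); print('topz',(T@np.r_[ (c[i]-[im['cx'],im['cy']])/im['fx']*Z,Z,1])[:3])
```

```text
[0.51736439 0.05106028 0.07502938] 0.00033186385187694106 [-0.28461152 -0.17305965 -0.38459707]
[ 293  133   46   46 1049] [315.42897998 154.63489037] at .0295 ((524.60009765625, 91.95530700683594), (27.474607467651367, 27.68233299255371), 3.8131089210510254)
topz [0.52467559 0.0925505  0.02922575]
```

View pics/w2.png

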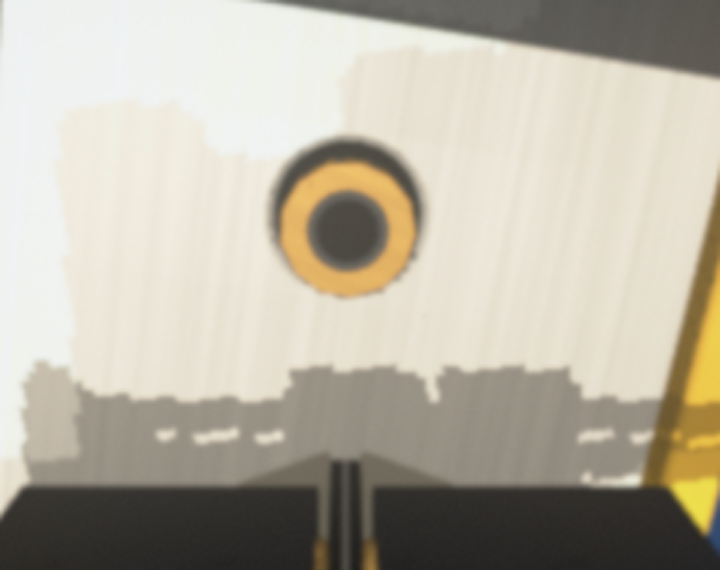

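The nut sits level in the pocket, crop (348,228), world about (524.6, 92.2) mm, with its top at 29.2 mm and the chamfer visible all round. Its hole is about 16 mm wide, so I'll press on the ring with the jaws about 20 mm apart.

Emit:
play_rows:
  series:
    - [[0.35,2.0,0],[0,0,0],200]
    - [[0.72,4.1,0],[0,0,0],200]
    - [[0.72,4.1,-2],[0,0,0],200]
    - [[0.72,4.1,-3.5],[0,0,0],200]
    - [[0.72,4.1,-4.1],[0,0,0],200]
    - [[0.72,4.1,-4.1],[0,0,0],200]
    - [[0.72,4.1,-4.1],[0,0,0],200]

```text
t: 10.2
tool_pos: [0.5255, 0.0921, 0.0349]
eef_rot: [3.141, -0.0, 1.425]
wrist_force: [-0.6, -0.9, 0.2]
grip_width: 0.0199
```

Emit:
play_rows:
  series:
    - [[0,0,-0.1],[0,0,0],200]
    - [[0,0,-0.2],[0,0,0],200]
    - [[0,0,-0.3],[0,0,0],200]
    - [[0,0,-0.4],[0,0,0],200]
    - [[0,0,-0.45],[0,0,0],200]
    - [[0,0,-0.5],[0,0,0],200]
    - [[0,0,-0.5],[0,0,0],200]

```text
t: 11.08
tool_pos: [0.5252, 0.0923, 0.0297]
eef_rot: [-3.142, -0.0, 1.426]
wrist_force: [-0.0, -0.2, 0.1]
grip_width: 0.0198
```

Emit:
play_rows:
  series:
    - [[0,0,-0.05],[0,0,0],200]
    - [[0,0,-0.1],[0,0,0],200]
    - [[0,0,-0.1],[0,0,0],200]

```text
t: 11.45
tool_pos: [0.5253, 0.0923, 0.0289]
eef_rot: [3.141, 0.0, 1.426]
wrist_force: [-1.0, -0.1, 4.0]
grip_width: 0.02
```

Emit:
play_rows:
  series:
    - [[0,0,-0.05],[0,0,0],200]
    - [[0,0,-0.1],[0,0,0],200]
    - [[0,0,-0.1],[0,0,0],200]

```text
t: 11.82
tool_pos: [0.5253, 0.0923, 0.0277]
eef_rot: [3.142, -0.0, 1.426]
wrist_force: [-0.2, -0.6, 3.0]
grip_width: 0.0197
```

Emit:
play_rows:
  series:
    - [[0,0,-0.05],[0,0,0],200]
    - [[0,0,-0.1],[0,0,0],200]
    - [[0,0,-0.15],[0,0,0],200]
    - [[0,0,-0.2],[0,0,0],200]
    - [[0,0,-0.25],[0,0,0],200]
    - [[0,0,-0.3],[0,0,0],200]
    - [[0,0,-0.35],[0,0,0],200]
    - [[0,0,-0.4],[0,0,0],200]
    - [[0,0,-0.45],[0,0,0],200]
    - [[0,0,-0.45],[0,0,0],200]

```text
t: 13.08
tool_pos: [0.5253, 0.0923, 0.0232]
eef_rot: [3.142, -0.0, 1.426]
wrist_force: [0.1, 0.2, 4.4]
grip_width: 0.0196
```

Emit:
play_rows:
  series:
    - [[0,0,-0.03],[0,0,0],200]
    - [[0,0,-0.05],[0,0,0],200]
    - [[0,0,-0.05],[0,0,0],200]

```text
t: 13.45
tool_pos: [0.5253, 0.0923, 0.0227]
eef_rot: [3.141, -0.0, 1.426]
wrist_force: [-1.2, 0.1, 4.3]
grip_width: 0.0198
```

Emit:
play_rows:
  series:
    - [[0,0,-0.03],[0,0,0],200]
    - [[0,0,-0.05],[0,0,0],200]
    - [[0,0,-0.05],[0,0,0],200]

```text
t: 13.82
tool_pos: [0.5253, 0.0923, 0.0223]
eef_rot: [3.141, 0.0, 1.426]
wrist_force: [-1.6, -0.1, 4.5]
grip_width: 0.0196
```

Emit:
play_rows:
  series:
    - [[0,0,-0.02],[0,0,0],200]
    - [[0,0,-0.02],[0,0,0],200]

```text
t: 14.08
tool_pos: [0.5253, 0.0923, 0.0223]
eef_rot: [3.141, 0.0, 1.426]
wrist_force: [-0.8, -0.3, 7.1]
grip_width: 0.0196
```

Emit:
play_rows:
  series:
    - [[0,0,-0.03],[0,0,0],200]
    - [[0,0,-0.03],[0,0,0],200]

```text
t: 14.32
tool_pos: [0.5254, 0.0923, 0.0223]
eef_rot: [3.141, 0.0, 1.426]
wrist_force: [-2.2, -0.6, 8.9]
grip_width: 0.0198
```

The force climbs while the height holds at 22.3 mm, so this is the hard stop. I'll lift straight up, back away and check.

Emit:
play_rows:
  series:
    - [[0,0,0.1],[0,0,0],200]
    - [[0,0,0.5],[0,0,0],200]
    - [[0,0,3],[0,0,0],200]
    - [[0,0,6],[0,0,0],200]
    - [[-0.6,-4,7],[0,0,0],200]
    - [[-0.6,-4,7],[0,0,0],200]
    - [[-0.6,-4,7],[0,0,0],200]

```text
t: 15.2
tool_pos: [0.5192, 0.0521, 0.0916]
eef_rot: [-3.142, -0.0, 1.425]
wrist_force: [0.1, 0.0, -1.1]
grip_width: 0.0201
```

Run:
```python
from h import *
im=get_image('wrist'); save(im,'w3',(200,60,440,250),3)
T=np.array(im['world_from_camera']); s=telemetry.observe(); print(s['tool_pos'],s['wrist_force'])
f=im['frame']; hsv=cv2.cvtColor(f,cv2.COLOR_RGB2HSV); m=(hsv[...,1]>100)&(hsv[...,2]>90); m[:60]=0;m[250:]=0;m[:,:240]=0;m[:,400:]=0
n,l,st,c=cv2.connectedComponentsWithStats(m.astype(np.uint8)); k,d=K(im)
def pts(mask):
    v,u=np.where(mask&(im['depth']>0)); p=cv2.undistortPoints(np.c_[u,v].astype(float).reshape(-1,1,2),k,d).reshape(-1,2); Z=im['depth'][v,u]
    return (np.c_[p,np.ones(len(p))]*Z[:,None])@T[:3,:3].T+T[:3,3]
i=1+np.argmax([min(st[j,4],4000) for j in range(1,n)])
print(st[i],cen(im,l==i,(0,0,640,400),.022)); P=pts(l==i); print('nut top',np.percentile(P[:,2],[10,50,90]))
ring=cv2.dilate((l==i).astype(np.uint8),np.ones((35,35)))-cv2.dilate((l==i).astype(np.uint8),np.ones((19,19))); print('plate',np.percentile(pts(ring>0)[:,2],[10,50,90]))
```

```text
[0.51910144 0.05285583 0.09155221] [0.47553628 0.57839633 0.08781354]
[293 132  41  41 869] ((524.55078125, 92.01197052001953), (27.683792114257812, 27.86290168762207), 114.35663604736328)
nut top [0.02098117 0.02204835 0.02290891]
plate [0.02130779 0.02215955 0.02301427]
```

View pics/w3.png

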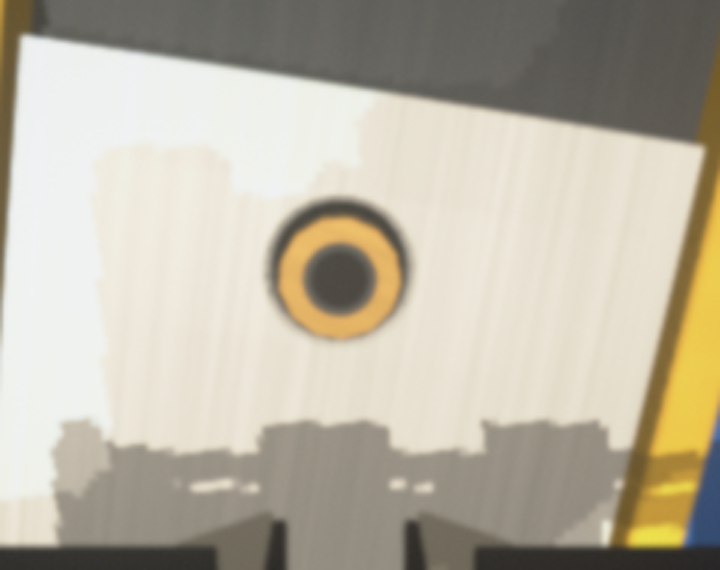

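The nut lies level at crop (340,278), with its top at 22.05 mm against 22.16 mm for the plate, so it is flush. The fingers are clear of it. I'm handing in.

```bash
python3 -c "
from bench import workorder; print(workorder.finish_job())"
```

```text
the job is handed in; nothing more can be done
None
```

The brass nut is in the plate's pocket, pressed down flush and released, and I've handed the job in at about 15 s of the 48 s allowed. The hand-in gives no verdict.

- **Slide:** I pushed the nut about 106 mm with two fingertips cradling it, until the depth of its top fell from about 34 mm to 29 mm, showing it had dropped in. The wrist force at each stop was about 1 N or less.
- **Press:** I pushed it straight down with the jaws 20 mm apart. The floor gave way at about 4 N, a little below the stated 5 to 7 N. The press stopped at a fingertip height of 22.3 mm, where the force rose to about 9 N; that was the highest reading, but force is only reported at the end of each move.
- **Last check:** The nut's top measured 22.05 mm against 22.16 mm for the plate around it. It was centred at (524.6, 92.0) mm, and the fingers were about 70 mm above the plate.
- **Not checked at the end:** I saw the spare nut still in place partway through but did not look at it again. I took no final picture of the drives, tools and other items; the arm crossed the table at about 0.23 m and came down only over the plate.

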